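# Seat the drain-cock plug of the tea tray

### The job

Refit the loose tapered plug of the tea tray's drain cock so that the drain is shut and the plug holds: take it from the wooden stand, set it upright into the cock with its handle bar in line with the drain pipe, then turn it a quarter turn, either way, while pressing it down with a steady push of about 10 N, so that it wedges tight with the bar square across the pipe. Never bear down on the cock with much more than that (18 N is too much for its rubber mount; pressing without turning does not wedge the plug), let go of the plug, and leave the other things on the sill standing where they are.

Things in the scene. Friction and masses are not known exactly. Their poses are not given: they have to be found in the camera images.
- plug: Loose steel plug, about 120 g, at the start upright in the stand, hung by its collar. Origin: centre of the narrow lower end; z up its axis. Smooth cone 15 mm across at z = 0, 21.3 mm at z = 36 mm (half angle 5 deg); round collar 35 mm across, z = 36 to 40 mm; flat handle bar z = 40 to 74 mm, 40 mm long along x, 12 mm thick along y, alike both ways round.
- plug_grip (a point): Point on the plug's axis in the bar, 62 mm above the plug's origin, 12 mm below the bar's top; axes as the plug's. A grasp from above across the 12 mm thickness here keeps the fingertips clear of the collar.
- stand: Fixed wooden block 70 x 70 x 42 mm with an upright hole 25 mm across; origin at the centre of its underside. It stands on the sill left or right of the tray.
- cock_mouth (a point): Centre of the open upper rim of the drain cock's tapered hole, z up, x along the drain pipe, y across it. The cock is an upright round steel socket, 35 mm across, 45 mm high, in the tray's front half; rim 57 mm above the sill; hole 40 mm deep, about 20 mm wide at the rim, same taper as the plug.
- cock (a joint): How far the cock is pushed down in its springy rubber mount, m: 0 at rest, 1 mm for each 12 N of downward push. It springs back.
- teapot: Bystander: steel teapot on the tray, 112 mm wide, 102 mm high, spout along its own -y, handle along its +y; origin under its centre.
- jar: Bystander: glass jar with a steel twist cap on the tray, 68 mm across, 95 mm high; origin under its centre.
- dish: Bystander: low ceramic dish on the tray, 90 mm across, 22 mm high; origin under its centre.
- timer: Bystander: round steel timer with a turning knob, 72 mm across, 53 mm high, on the sill on the tray's other side from the stand; origin under its centre.
- glass0: Bystander: clear drinking glass on the tray, 62 mm across, 80 mm high; origin under its centre.
- glass1: Bystander: clear drinking glass on the tray, 62 mm across, 80 mm high; origin under its centre.
- glass2: Bystander: clear drinking glass on the tray, 62 mm across, 80 mm high; origin under its centre.
- tray: Fixed bamboo tray 300 x 420 mm with 30 mm high rims, floor 12 mm above the sill, carrying the drain cock; origin under its centre, the cock 70 mm from it along the tray's -x.
- bore (a point): Point on the hole's axis 27 mm below the rim. The plug first meets the worn wall when its lower end is 24 to 30 mm below the rim; which, only feeling tells. From there it wedges 1 to 4 mm deeper while turned under about 10 N (it takes about 0.3 N m); the push fades as it sinks, so follow it down. Pushed without turning it does not wedge enough. Seated, its collar stays clear of the rim.
- pipe_end (a point): Outer end of the drain pipe, 16 mm across, which leaves the cock on the side towards the robot (mouth's -x) and passes out over the tray's front rim; on the pipe's axis, 105 mm from the hole's axis, 19 mm below the cock's rim.
Mind the look-alikes: they are no part of the job. Leave any red look-alike of the plug alone.

How it is judged:
By the outcome, as a careful person would: the job done as asked, in the order asked, and still so for the second after the job is handed in, with the robot touching nothing.
It also fails if it takes over 64 s, if anything falls off the work surface, if the arm or the gripper's body presses on something with over 40 N, if the wrist force passes 120 N, or if a joint passes its speed limit or range.

### The arm

A 6-joint arm with a two-finger parallel gripper is mounted at the origin on the work surface. World frame = base frame: x ahead of the robot, y to its left, z up, the work surface at z = 0. Lengths are in mm, angles in rad, forces in N, time in s.
With the tool pointing down it reaches from about 275 to 750 mm from the base axis. Payload 10.2 kg.
Tool frame: the origin (TCP) lies between the finger pads; the fingertips stand 17 mm ahead of it and the grasp point (between the pads) lies 2 mm behind it (tips_ahead is the distance from the TCP to the fingertips, in mm); z points along the fingers, y is the line along which they close (so a half turn about z gives the same grasp; the last joint's range is limited). The gripper opens to 85 mm and grips with 20 to 120 N. Pads are 22 mm wide; open, the fingers measure 114 mm over their backs; the gripper's body (76 mm by 85 mm) begins 54 mm behind the grasp point. The pads swing forward as they close: fully open they stand 13 mm farther back than shut.
Start: joints at [-1.441, 0.313, 1.498, -0, 1.331, -0.223], TCP at [181.389, -492.676, 248.294] pointing down, gripper open.
Joint ranges: [-2.94, 2.94], [-0.97, 2.17], [0.19, 2.56], [-1.23, 4.37], [0.02, 3.11], [-2.88, 2.88]. Speed limits (rad/s): [2.39, 2.39, 3.01, 3.14, 3.14, 3.14].

### API

Orientations are given as a unit quaternion [w, x, y, z].
In Python, from rig import sense, capture, finish_job, boxes_of, tips_ahead gives the robot as it stands.
- The arm moves only by the tool drive_tool, never from a script. Its argument "commands" is text: rows parted by semicolons, each of 7 numbers parted by spaces: the shift along the world's x, y, z in units of 0.1 m (1.0 is 0.1 m), then the turn, a rotation vector about the world's x, y, z in units of pi/4 rad (1.0 is pi/4 rad), then the opening in per cent of the stroke, from 0 (shut) to 100 (fully open). A call has 1 to 20 rows; each row shifts and turns the commanded pose from where the row before left it; what a row does not reach is not made up. A row lasts 1/12 s, in which the tool goes at most 41.7 mm and 7.16 degrees, less where a joint would pass 70% of its speed; a pose out of reach is approached as far as the arm can. A call with a number of a shift or a turn outside -1 to 1 is refused whole. A call with a gripper value outside its range is refused whole. The fingers move at their own pace and stop on an object; "force" is the grip in N (left out, the last holds). Time passes only in rows, so rows that do not move let the fingers close. It gives the time, the measured TCP pose, the force, the opening and the grip force at its end, in the units of the state.
- sense(): the state, without advancing time (a new reading comes with each control period).
- capture(name): name is "scene" or "top"; returns a dict with "pixels" (420x560x3 uint8, blue, green, red), "fov_y" (degrees; the focal length in pixels is half the picture's height over the tangent of half this angle, whatever the lens; pixels are square), "cx", "cy" (the principal point, pixels), "position" and "attitude" of the camera in the world. Camera axes: x right, y down, z forward; pixel columns grow to the right and rows downward; lengths in mm; the calibration is good to about 2 mm. A picture is of the moment at which its call begins. There is no depth.
- finish_job(): hands the job in; it is judged then, once.
Trained networks look in a picture, given as the dict that the camera call returned (one of the last four; its "shot" number tells which), for a name from the list of things; names that differ only in an ending like _2 or _b are one class to them, and where a whole thing is asked for, a point or a joint stands for the part that bears it (a point fixed in the world has none). Each returns a list of dicts, best first, with "confidence" (0 to 1); they miss things now and then, are a little off and sometimes report something else, mostly with a low value. They report only what shows in the picture. A call takes as long as a camera call. They do not tell look-alikes from the thing itself.
- boxes_of(picture, name): "position" ([column, row] in pixels, amid what is visible of it).
The state is a dict: "time_s": time; "joints": joint angles; "dq": joint speeds; "tau": joint torques, N m; "eef_pos": TCP position; "ee_rot": TCP orientation; "force": force on the tool from outside, world axes, zero at the start; "wrist_torque": the same for the moment, N m; "grip_width": opening from 0.0 (shut) to 1.0 (fully open); "grip_force": force on a finger pad.
Only numpy, scipy, OpenCV 4.12 (cv2) and the standard library are available. Lean on these libraries where they do the work, as an engineer would, in place of code of your own. Each camera call takes 0.05 s, during which the arm holds its last target. There are 200 camera calls.

## Working session

There is one attempt and no reset: what is moved stays moved. The work goes in short steps, Python scripts to look and compute and a tool call to move; the robot and the scene stay as the last step left them, time stands still between calls to the robot, and variables do not carry over. Pictures are saved under pics/ and viewed, at most 10 in all, crops included, and the job is handed in when it is done.

Besides the shell and the picture viewer there is one more tool, called after "Request:" in YAML: its name, and indented under it one key for each argument. drive_tool: Moves the arm, as the interface text tells. Shifts and turns lie within -1 to 1; 1 stands for 0.1 m of shift or pi/4 rad of turn. Its arguments: {"type":"object","properties":{"commands":{"type":"string"},"force":{"type":"number"}},"required":["commands"]}

```bash
mkdir -p pics
cat > h.py <<'E'
import numpy as np, cv2
from scipy.spatial.transform import Rotation as R
from rig import *
def cam(p):
    f=p["pixels"].shape[0]/2/np.tan(np.radians(p["fov_y"])/2)
    a=np.array(p["attitude"],float)
    M=a if a.shape==(3,3) else R.from_quat(a[[1,2,3,0]]).as_matrix()
    return f,M,np.array(p["position"],float)
def to_z(p,uv,z):
    f,M,c=cam(p); d=M@np.array([(uv[0]-p["cx"])/f,(uv[1]-p["cy"])/f,1]); return c+d*(z-c[2])/d[2]
def proj(p,X):
    f,M,c=cam(p); q=M.T@(np.array(X,float)-c); return np.array([p["cx"]+f*q[0]/q[2],p["cy"]+f*q[1]/q[2]])
E
python3 - <<'E'
from h import *
for n in("scene","top"):
    p=capture(n); cv2.imwrite(f"pics/{n}0.png",p["pixels"]); print(n,p["fov_y"],p["cx"],p["cy"],p["position"],p["attitude"])
    for k in("plug","stand","cock_mouth","cock","pipe_end","timer","tray"):
        try: print(k,[(np.round(b["position"]).tolist(),round(b["confidence"],2)) for b in boxes_of(p,k)][:3])
        except Exception as e: print(k,e)
s=sense();print(s)
E
```

```text
scene 56.34803321891994 275.8521944676667 207.2646599791641 [1111.30275281 -556.22670761  633.97812668] [-0.41367781  0.81457258  0.36189736 -0.18539814]
plug [([107.0, 262.0], 0.92), ([124.0, 230.0], 0.76), ([151.0, 244.0], 0.68)]
stand [([156.0, 257.0], 0.79)]
cock_mouth [([292.0, 212.0], 0.67)]
cock [([293.0, 212.0], 0.46)]
pipe_end [([294.0, 214.0], 0.93)]
timer [([356.0, 167.0], 0.82), ([367.0, 210.0], 0.17)]
tray [([295.0, 232.0], 0.85)]
top 44.08421536478466 274.5953763431218 200.88434258270314 [ 459.94362007  -36.07807809 1205.44634636] [ 0.02859877 -0.70531341  0.7080529  -0.01939578]
plug [([399.0, 199.0], 0.76), ([456.0, 259.0], 0.63), ([415.0, 247.0], 0.62)]
stand [([407.0, 244.0], 0.79)]
cock_mouth [([257.0, 206.0], 0.86), ([124.0, 225.0], 0.5), ([412.0, 246.0], 0.43)]
cock [([261.0, 203.0], 0.74)]
pipe_end [([259.0, 203.0], 0.95)]
timer [([122.0, 222.0], 0.92)]
tray [([249.0, 182.0], 0.76)]
{'time_s': 0.8, 'joints': array([-1.44138614e+00,  3.12880848e-01,  1.49769026e+00, -1.12612469e-05,
        1.33093424e+00, -2.23400059e-01]), 'dq': array([-0.0011022 , -0.00095935, -0.00083396,  0.00065802, -0.00193718,
       -0.00041387]), 'tau': array([-2.06515382e-03, -4.12150884e+01, -2.59892339e+01, -2.97947900e-04,
        5.00311380e-04,  2.20015272e-05]), 'eef_pos': array([ 181.39569736, -492.69167527,  248.30765113]), 'ee_rot': array([ 4.33456142e-05,  9.84480688e-01,  1.75492942e-01, -7.51405196e-06]), 'force': array([-0.50379311, -0.22052281,  0.02669005]), 'wrist_torque': array([ 0.0537182 , -0.00069103, -0.01127353]), 'grip_force': 0.0, 'grip_width': 0.998366284946372}
```

View pics/top0.png

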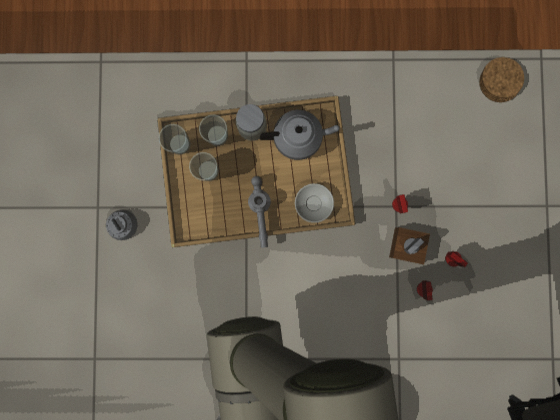

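View pics/scene0.png

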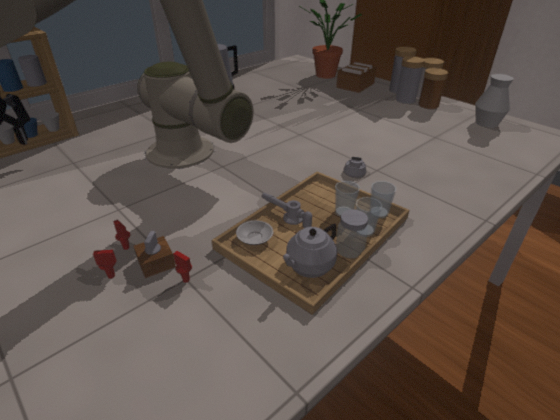

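Run:
```python
from h import *
p=capture("top"); q=capture("scene")
I=p["pixels"]
def crop(I,c,r,w=33): return cv2.resize(I[r-w:r+w,c-w:c+w],(400,400),interpolation=cv2.INTER_CUBIC)
cv2.imwrite("pics/c.png",np.hstack([crop(I,410,243),crop(I,260,215)]))
print(to_z(p,(415,244),80),to_z(p,(258,200),57),to_z(p,(264,245),46),to_z(p,(410,245),42))
```

```text
[ 442.05302115 -323.8565981    80.        ] [540.1904454   15.59392233  57.        ] [440.37559288   2.83787201  46.        ] [ 439.26443034 -322.42366717   42.        ]
```

View pics/c.png

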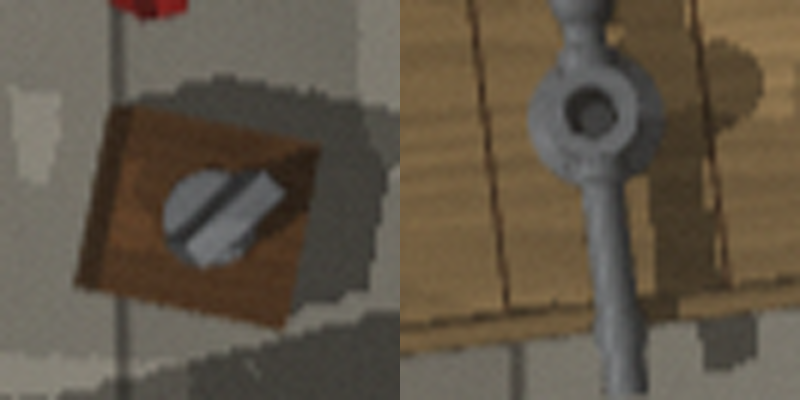

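Run:
```python
from h import *
p=capture("top"); q=capture("scene")
u=lambda x,y,c,r:((x+.5)/6.0606-.5+c-33,(y+.5)/6.0606-.5+r-33)
L=lambda x,y:u(x,y,410,243)
C=lambda x,y:u(x-400,y,260,215)
cs=np.array([to_z(p,L(*k),80)[:2] for k in((265,172),(285,193),(210,268),(188,245))])
print("bar",cs.mean(0),np.degrees(np.arctan2(*(cs[0]-cs[3])[::-1])),np.degrees(np.arctan2(*(cs[1]-cs[2])[::-1])),np.linalg.norm(cs[0]-cs[3]),np.linalg.norm(cs[0]-cs[1]))
print("collar",to_z(p,L(215,219),46))
print("mouth",to_z(p,C(592,112),57))
a,b=to_z(p,C(603,180),40),to_z(p,C(627,392),40);d=a-b
print("pipe",np.degrees(np.arctan2(d[1],d[0])),a,b)
t=[to_z(p,k,30)[:2] for k in((158,117),(338,96),(353,223),(172,245))]
for i,j in((3,0),(2,1),(1,0),(2,3)): d=t[i]-t[j]; e=t[j]-t[i]; print("tray",np.degrees(np.arctan2(e[1],e[0])),np.linalg.norm(e))
print("tray c",np.mean(t,0))
G=[crop for crop in (q["pixels"][222:288,118:184],q["pixels"][180:246,260:326])]
cv2.imwrite("pics/s.png",np.hstack([cv2.resize(g,(400,400),interpolation=cv2.INTER_CUBIC) for g in G]))
b=np.r_[cs.mean(0),80]
for n,X,c,r in(("bartop",b,118,222),("mouth",to_z(p,C(592,112),57),260-66,180)):
    k=proj(q,X); print(n,k,(k-[c,r])*6.06+2.5)
```

```text
bar [ 438.19231246 -325.25663108] -47.20329249825601 -45.72440738350344 37.95122796050407 10.185358629421103
collar [ 437.73361055 -325.95823362   46.        ]
mouth [540.04874015  15.01080963  57.        ]
pipe 6.366072853338845 [515.90919959  11.71380427  40.        ] [437.45612986   2.96091913  40.        ]
tray 6.843940165310921 296.09752703815434
tray 5.951659387999862 293.57603621246994
tray 96.3654999648302 417.1912346882808
tray 96.71527426779168 412.6059855778356
tray c [611.39344464  23.32532014]
bartop [148.73513365 235.9726316 ] [188.7549099   87.17414748]
mouth [293.08031258 203.70668621] [602.92669424 146.16251846]
```

View pics/s.png

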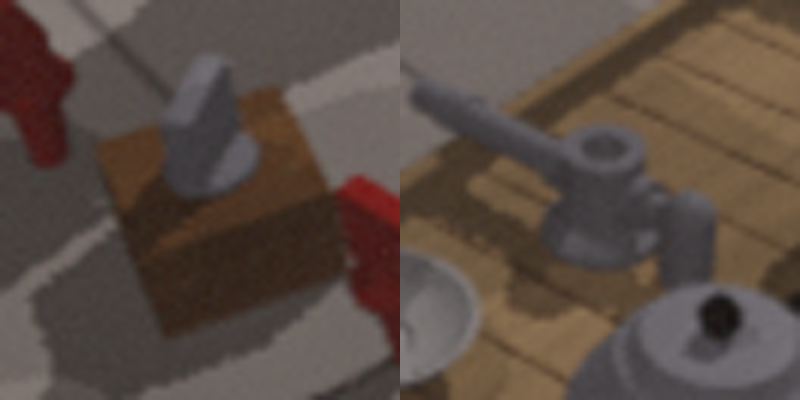

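Request:
drive_tool:
  commands: "0.214 0.139 -0.06 0 0 -0.1235 50;0.214 0.139 -0.06 0 0 -0.1235 50;0.214 0.139 -0.06 0 0 -0.1235 50;0.214 0.139 -0.06 0 0 -0.1235 50;0.214 0.139 -0.06 0 0 -0.1235 50;0.214 0.139 -0.06 0 0 -0.1235 50;0.214 0.139 -0.06 0 0 -0.1235 50;0.214 0.139 -0.06 0 0 -0.1235 50;0.214 0.139 -0.06 0 0 -0.1235 50;0.214 0.139 -0.06 0 0 -0.1235 50;0.214 0.139 -0.06 0 0 -0.1235 50;0.214 0.139 -0.06 0 0 -0.1235 50;0 0 0 0 0 0 50;0 0 0 0 0 0 50;0 0 0 0 0 0 50"
  force: 40

```text
time_s: 2.25
eef_pos: [437.9, -326.2, 176.4]
ee_rot: [0.0, 0.919, -0.394, 0.0]
force: [0.0, 0.1, 0.3]
grip_width: 0.495
grip_force: 0.0
```

Run:
```python
from h import *
s=sense(); M=R.from_quat(s["ee_rot"][[1,2,3,0]]).as_matrix(); print(s["time_s"],s["eef_pos"],np.degrees(np.arctan2(M[1,1],M[0,1])),M[:,2],s["grip_width"],s["joints"],s["force"])
try: print(tips_ahead(s["grip_width"]),tips_ahead(0.14))
except Exception as e: print(e,tips_ahead)
```

```text
2.25 [ 437.9266498  -326.18457859  176.41791234] -136.39635173007144 [-3.40603690e-05 -2.56389254e-04 -9.99999967e-01] 0.49519688115588567 [-8.54729000e-01  4.23591730e-01  1.53577412e+00 -2.09636264e-04
  1.18205575e+00  1.52591585e+00] [0.02975296 0.09798619 0.25715668]
'float' object is not callable 17.0
```

Request:
drive_tool:
  commands: "0 0 -0.18 0 0 0 50;0 0 -0.18 0 0 0 50;0 0 -0.18 0 0 0 50;0 0 -0.18 0 0 0 50;0 0 -0.18 0 0 0 50;0 0 -0.18 0 0 0 50;0 0 0 0 0 0 50;0 0 0 0 0 0 0;0 0 0 0 0 0 0;0 0 0 0 0 0 0;0 0 0 0 0 0 0;0 0 0 0 0 0 0;0 0 0 0 0 0 0;0 0 0 0 0 0 0;0 0 0 0 0 0 0"
  force: 60

```text
time_s: 3.5
eef_pos: [438.5, -326.7, 69.8]
ee_rot: [0.001, 0.919, -0.394, 0.001]
force: [-2.6, -1.4, 6.8]
grip_width: 0.125
grip_force: 59.4
```

Request:
drive_tool:
  commands: "0 0 0.1 0 0 0 0;0 0 0.2 0 0 0 0;0 0 0.2 0 0 0 0;0 0 0.2 0 0 0 0;0 0 0.2 0 0 0 0;0 0 0 0 0 0 0;0 0 0 0 0 0 0"

```text
time_s: 4.08
eef_pos: [438.4, -326.0, 159.2]
ee_rot: [0.0, 0.919, -0.394, 0.001]
force: [-0.4, -0.7, -2.2]
grip_width: 0.131
grip_force: 58.4
```

Run:
```python
from h import *
s=sense(); M=R.from_quat(s["ee_rot"][[1,2,3,0]]).as_matrix(); print(s["time_s"],s["eef_pos"],np.degrees(np.arctan2(M[1,1],M[0,1])),M[:,2],s["grip_width"],s["joints"],s["force"],s["wrist_torque"])
p=capture("top");q=capture("scene")
e=s["eef_pos"]
a=proj(p,e-[0,0,30]).astype(int);b=proj(q,e-[0,0,30]).astype(int);print(a,b)
G=[k["pixels"][c[1]-45:c[1]+45,c[0]-45:c[0]+45] for k,c in((p,a),(q,b))]
cv2.imwrite("pics/g.png",np.hstack([cv2.resize(g,(400,400),interpolation=cv2.INTER_CUBIC) for g in G]))
```

```text
4.0833 [ 438.37356246 -325.95203937  159.24218811] -136.46783792831476 [ 0.00137083 -0.0014014  -0.99999808] 0.13057831747158058 [-8.53948214e-01  4.42179661e-01  1.55655895e+00  1.23987002e-04
  1.14089691e+00  1.52781334e+00] [-0.3723912  -0.70700778 -2.20927714] [ 0.00417953 -0.00386937 -0.0039643 ]
[422 246] [143 218]
```

View pics/g.png

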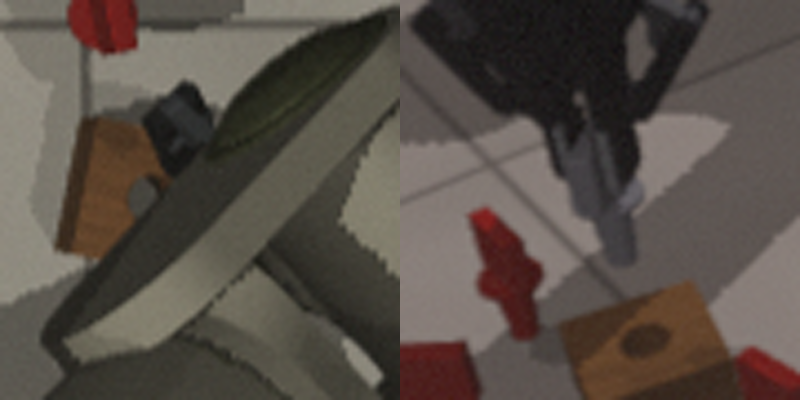

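Request:
drive_tool:
  commands: "0.0847 0.284 0 0 0 0.098 0;0.0847 0.284 0 0 0 0.098 0;0.0847 0.284 0 0 0 0.098 0;0.0847 0.284 0 0 0 0.098 0;0.0847 0.284 0 0 0 0.098 0;0.0847 0.284 0 0 0 0.098 0;0.0847 0.284 0 0 0 0.098 0;0.0847 0.284 0 0 0 0.098 0;0.0847 0.284 0 0 0 0.098 0;0.0847 0.284 0 0 0 0.098 0;0.0847 0.284 0 0 0 0.098 0;0.0847 0.284 0 0 0 0.098 0;0 0 -0.1 0 0 0 0;0 0 -0.1 0 0 0 0;0 0 0 0 0 0 0;0 0 0 0 0 0 0;0 0 0 0 0 0 0"

```text
time_s: 5.6
eef_pos: [539.7, 14.0, 138.2]
ee_rot: [-0.0, 0.998, 0.055, -0.0]
force: [-0.3, 0.2, -1.3]
grip_width: 0.13
grip_force: 58.7
```

Run:
```python
from h import *
s=sense(); M=R.from_quat(s["ee_rot"][[1,2,3,0]]).as_matrix(); print(s["time_s"],s["eef_pos"],np.degrees(np.arctan2(M[1,1],M[0,1])),M[:,2],s["grip_width"],s["joints"],s["force"],s["wrist_torque"])
p=capture("top");q=capture("scene")
c=np.array([293,198]); w=33
g=q["pixels"][c[1]-w:c[1]+w,c[0]-w:c[0]+w]
g2=p["pixels"][200-w:200+w,258-w:258+w]
cv2.imwrite("pics/m.png",np.hstack([cv2.resize(k,(400,400),interpolation=cv2.INTER_CUBIC) for k in(g,g2)]))
e=s["eef_pos"]-[0,0,63.8]
f=lambda k:(k-c+w+.5)*6.0606-.5
print("tip",f(proj(q,e)),"dx",f(proj(q,e+[5,0,0])),"dy",f(proj(q,e+[0,5,0])),"mouth",f(proj(q,[540,15,57])))
# stage: tip at earlier lift
print("earlier tip pred",proj(q,[438.37,-325.95,95.4]),"seen 147.3 230.2", "dx",proj(q,[443.37,-325.95,95.4]),"dy",proj(q,[438.37,-320.95,95.4]))
```

```text
5.6 [539.69443411  13.9909433  138.18978108] -83.65648961708662 [-4.58163824e-04 -2.71661296e-06 -9.99999895e-01] 0.12978623479462909 [-1.91163269e-01  4.55872068e-01  1.59713355e+00 -1.01242045e-04
  1.08903634e+00  1.26896483e+00] [-0.27538814  0.24703406 -1.26931078] [0.03607967 0.02048036 0.01037959]
tip [201.62285969 203.4525338 ] dx [210.06929301 208.58087558] dy [210.31232112 198.82437398] mouth [202.91696704 237.07586628]
earlier tip pred [147.09807709 230.69375757] seen 147.3 230.2 dx [148.1949204  231.79137353] dy [149.22302925 229.70530408]
```

View pics/m.png

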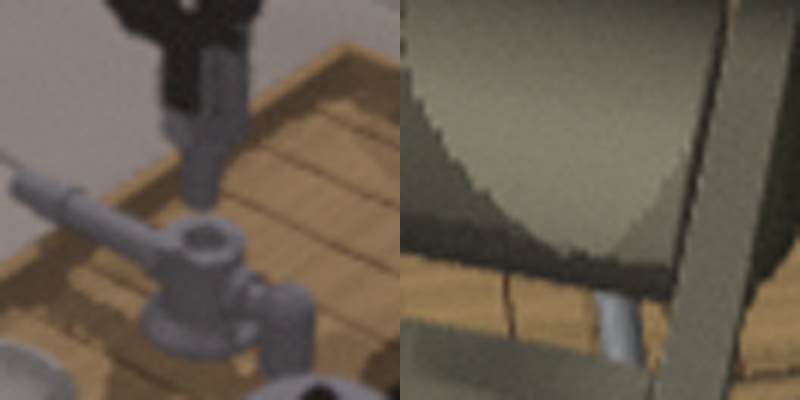

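Request:
drive_tool:
  commands: "0.007 0.015 0 0 0 0 0;0 0 -0.06 0 0 0 0;0 0 -0.06 0 0 0 0;0 0 -0.06 0 0 0 0;0 0 -0.06 0 0 0 0;0 0 -0.06 0 0 0 0;0 0 0 0 0 0 0;0 0 0 0 0 0 0"

```text
time_s: 6.37
eef_pos: [540.5, 16.3, 108.0]
ee_rot: [0.0, 0.998, 0.056, -0.0]
force: [0.8, -0.9, -1.7]
grip_width: 0.132
grip_force: 58.7
```

```bash
cat > st.py <<'E'
from h import *
s=sense(); M=R.from_quat(s["ee_rot"][[1,2,3,0]]).as_matrix(); print(s["time_s"],s["eef_pos"].round(2),np.degrees(np.arctan2(M[1,1],M[0,1])).round(2),M[:,2].round(4),s["grip_width"],s["grip_force"],s["force"].round(2),s["wrist_torque"].round(3))
E
python3 st.py
```

```text
6.3667 [540.49  16.31 107.95] -83.56 [-5.e-04 -0.e+00 -1.e+00] 0.13188183960352876 58.69811654090881 [ 0.8  -0.94 -1.74] [-0.137 -0.065 -0.005]
```

Request:
drive_tool:
  commands: "0 0 -0.02 0 0 0 0;0 0 -0.02 0 0 0 0;0 0 -0.02 0 0 0 0;0 0 -0.02 0 0 0 0;0 0 0 0 0 0 0;0 0 0 0 0 0 0"

```text
time_s: 6.87
eef_pos: [540.8, 16.1, 100.3]
ee_rot: [0.0, 0.998, 0.056, 0.0]
force: [3.8, -3.5, -2.6]
grip_width: 0.13
grip_force: 58.5
```

```bash
python3 st.py
```

```text
6.8667 [540.78  16.1  100.26] -83.56 [ 7.e-04 -5.e-04 -1.e+00] 0.13004600899574206 58.53220045566559 [ 3.81 -3.45 -2.58] [-0.816 -0.541  0.014]
```

Request:
drive_tool:
  commands: "0.004 -0.005 0 0 0 0 0;0 0 0 0 0 0 0;0 0 0 0 0 0 0"

```text
time_s: 7.12
eef_pos: [540.9, 15.9, 100.3]
ee_rot: [-0.0, 0.998, 0.056, -0.0]
force: [0.7, -2.7, -1.5]
grip_width: 0.129
grip_force: 58.7
```

```bash
python3 st.py
```

```text
7.1167 [540.87  15.94 100.26] -83.56 [-2.e-04  0.e+00 -1.e+00] 0.1290322501185846 58.71885359287262 [ 0.71 -2.69 -1.51] [-0.575 -0.381  0.043]
```

Request:
drive_tool:
  commands: "0.002 -0.006 0 0 0 0 0;0 0 -0.01 0 0 0 0;0 0 -0.01 0 0 0 0;0 0 0 0 0 0 0;0 0 0 0 0 0 0"

```text
time_s: 7.53
eef_pos: [541.0, 15.5, 98.2]
ee_rot: [-0.0, 0.998, 0.056, -0.0]
force: [0.9, -0.1, -1.2]
grip_width: 0.126
grip_force: 58.8
```

```bash
python3 st.py
```

```text
7.5333 [540.98  15.48  98.15] -83.56 [-5.e-04  3.e-04 -1.e+00] 0.12634599353383508 58.79055082798004 [ 0.93 -0.07 -1.2 ] [-0.164 -0.1   -0.016]
```

Well centred. Feel for contact.

Request:
drive_tool:
  commands: "0 0 -0.01 0 0 0 0;0 0 -0.01 0 0 0 0;0 0 0 0 0 0 0;0 0 0 0 0 0 0"

```text
time_s: 7.87
eef_pos: [541.1, 15.3, 96.2]
ee_rot: [-0.0, 0.998, 0.056, -0.0]
force: [0.0, -0.2, -1.3]
grip_width: 0.126
grip_force: 58.8
```

```bash
python3 st.py
```

```text
7.8667 [541.07  15.34  96.18] -83.56 [-2.e-04  1.e-04 -1.e+00] 0.1262238273973218 58.78828704357147 [ 0.04 -0.25 -1.34] [-0.138 -0.08   0.049]
```

Request:
drive_tool:
  commands: "0 0 -0.01 0 0 0 0;0 0 -0.01 0 0 0 0;0 0 0 0 0 0 0"

```text
time_s: 8.12
eef_pos: [541.2, 15.3, 94.2]
ee_rot: [0.0, 0.998, 0.056, 0.0]
force: [-0.1, -0.9, -1.3]
grip_width: 0.126
grip_force: 58.8
```

Request:
drive_tool:
  commands: "0 0 -0.01 0 0 0 0;0 0 0 0 0 0 0;0 0 0 0 0 0 0"

```text
time_s: 8.37
eef_pos: [541.2, 15.2, 93.3]
ee_rot: [0.0, 0.998, 0.056, 0.0]
force: [1.0, -1.7, -1.2]
grip_width: 0.128
grip_force: 58.8
```

Request:
drive_tool:
  commands: "0 -0.003 -0.005 0 0 0 0;0 0 -0.005 0 0 0 0;0 0 0 0 0 0 0"

```text
time_s: 8.62
eef_pos: [541.2, 15.0, 92.3]
ee_rot: [-0.0, 0.998, 0.056, 0.0]
force: [1.5, -1.1, -0.8]
grip_width: 0.126
grip_force: 58.8
```

Request:
drive_tool:
  commands: "0 0 -0.005 0 0 0 0;0 0 0 0 0 0 0;0 0 0 0 0 0 0"

```text
time_s: 8.87
eef_pos: [541.2, 15.0, 91.8]
ee_rot: [0.0, 0.998, 0.056, 0.0]
force: [1.1, -1.0, -1.5]
grip_width: 0.131
grip_force: 58.8
```

Request:
drive_tool:
  commands: "0.001 0 -0.005 0 0 0 0;0 0 0 0 0 0 0;0 0 0 0 0 0 0"

```text
time_s: 9.12
eef_pos: [541.3, 15.0, 91.3]
ee_rot: [0.0, 0.998, 0.056, 0.0]
force: [0.9, -0.6, -0.6]
grip_width: 0.128
grip_force: 58.8
```

Request:
drive_tool:
  commands: "0 0 -0.005 0 0 0 0;0 0 0 0 0 0 0;0 0 0 0 0 0 0"

```text
time_s: 9.37
eef_pos: [541.3, 15.0, 90.8]
ee_rot: [0.0, 0.998, 0.056, 0.0]
force: [1.5, -1.3, -0.7]
grip_width: 0.126
grip_force: 58.8
```

Request:
drive_tool:
  commands: "0 0 -0.004 0 0 0 0;0 0 0 0 0 0 0;0 0 0 0 0 0 0"

```text
time_s: 9.62
eef_pos: [541.3, 15.0, 90.4]
ee_rot: [0.0, 0.998, 0.056, 0.0]
force: [1.9, -1.7, 0.0]
grip_width: 0.13
grip_force: 58.9
```

Request:
drive_tool:
  commands: "0.001 -0.001 -0.004 0 0 0 0;0 0 0 0 0 0 0;0 0 0 0 0 0 0"

```text
time_s: 9.87
eef_pos: [541.3, 14.9, 90.1]
ee_rot: [-0.0, 0.998, 0.056, 0.0]
force: [0.7, -1.1, 1.2]
grip_width: 0.13
grip_force: 59.0
```

Request:
drive_tool:
  commands: "0 0 -0.003 0 0 0 0;0 0 0 0 0 0 0;0 0 0 0 0 0 0"

```text
time_s: 10.12
eef_pos: [541.3, 14.9, 89.8]
ee_rot: [-0.0, 0.998, 0.056, 0.0]
force: [0.3, -0.2, 2.1]
grip_width: 0.126
grip_force: 59.1
```

```bash
python3 st.py
```

```text
10.1167 [541.35  14.93  89.78] -83.56 [ 1.e-04  0.e+00 -1.e+00] 0.12632674385201012 59.13771629333496 [ 0.28 -0.18  2.09] [-0.101 -0.161  0.039]
```

Request:
drive_tool:
  commands: "0 0 -0.006 0 0 0 0;0 0 0 0 0 0 0;0 0 0 0 0 0 0"

```text
time_s: 10.37
eef_pos: [541.4, 15.0, 89.3]
ee_rot: [0.0, 0.998, 0.056, 0.0]
force: [0.7, -0.3, 4.0]
grip_width: 0.132
grip_force: 59.5
```

Request:
drive_tool:
  commands: "0 0 -0.005 0 0 0 0;0 0 0 0 0 0 0;0 0 0 0 0 0 0"

```text
time_s: 10.62
eef_pos: [541.4, 14.9, 88.9]
ee_rot: [0.0, 0.998, 0.056, 0.0]
force: [-0.4, -0.1, 6.1]
grip_width: 0.129
grip_force: 59.9
```

Request:
drive_tool:
  commands: "0 0 -0.006 0 0 0 0;0 0 0 0 0 0 0;0 0 0 0 0 0 0"
  force: 90

```text
time_s: 10.87
eef_pos: [541.5, 14.9, 88.4]
ee_rot: [0.0, 0.998, 0.056, 0.0]
force: [-0.3, -0.5, 6.7]
grip_width: 0.124
grip_force: 91.6
```

Request:
drive_tool:
  commands: "0 0 -0.001 0 0 0.06 0;0 0 -0.001 0 0 0.06 0;0 0 -0.001 0 0 0.06 0;0 0 -0.001 0 0 0.06 0"

```text
time_s: 11.2
eef_pos: [541.4, 15.1, 88.0]
ee_rot: [-0.0, 0.989, 0.151, 0.0]
force: [-0.6, 0.5, 7.1]
grip_width: 0.119
grip_force: 91.7
```

```bash
python3 st.py
```

```text
11.2 [541.39  15.08  87.96] -72.64 [ 3.e-04  3.e-04 -1.e+00] 0.11907820910410961 91.74023151397705 [-0.62  0.49  7.07] [ 0.118  0.161 -0.131]
```

Request:
drive_tool:
  commands: "0 0 -0.003 0 0 0.06 0;0 0 -0.002 0 0 0.06 0;0 0 -0.002 0 0 0.06 0;0 0 -0.001 0 0 0.06 0"

```text
time_s: 11.53
eef_pos: [541.4, 15.2, 87.4]
ee_rot: [-0.0, 0.97, 0.243, 0.0]
force: [-0.2, 1.8, 9.8]
grip_width: 0.121
grip_force: 92.1
```

```bash
python3 st.py
```

```text
11.5333 [541.36  15.23  87.38] -61.85 [ 2.e-04  6.e-04 -1.e+00] 0.12055180129492597 92.12860822677612 [-0.17  1.75  9.76] [ 0.275  0.273 -0.229]
```

Request:
drive_tool:
  commands: "0 0 -0.001 0 0 0.06 0;0 0 0 0 0 0.06 0;0 0 -0.001 0 0 0.06 0;0 0 0 0 0 0.06 0"

```text
time_s: 11.87
eef_pos: [541.3, 15.3, 87.1]
ee_rot: [-0.0, 0.943, 0.333, 0.0]
force: [-0.2, 2.8, 9.7]
grip_width: 0.122
grip_force: 92.0
```

```bash
python3 st.py
```

```text
11.8667 [541.27  15.34  87.12] -51.05 [-0.e+00  9.e-04 -1.e+00] 0.12230093973173607 92.03415870666504 [-0.24  2.8   9.73] [ 0.431  0.353 -0.158]
```

Request:
drive_tool:
  commands: "0 0.002 0 0 0 0.06 0;0 0.001 -0.001 0 0 0.06 0;0 0.001 -0.001 0 0 0.06 0;0 0 0 0 0 0.06 0"

```text
time_s: 12.2
eef_pos: [541.2, 15.6, 86.9]
ee_rot: [-0.0, 0.907, 0.421, -0.0]
force: [-2.7, 0.9, 9.5]
grip_width: 0.125
grip_force: 92.1
```

```bash
python3 st.py
```

```text
12.2 [541.18  15.57  86.93] -40.25 [-3.e-04  5.e-04 -1.e+00] 0.1252881586185137 92.13741302490234 [-2.67  0.9   9.53] [ 0.241  0.458 -0.223]
```

Request:
drive_tool:
  commands: "-0.002 0.001 -0.001 0 0 0.06 0;-0.002 0 0 0 0 0.06 0;-0.001 0.001 -0.001 0 0 0.06 0;-0.001 0 0 0 0 0.06 0"

```text
time_s: 12.53
eef_pos: [540.9, 15.7, 86.8]
ee_rot: [0.0, 0.864, 0.504, 0.0]
force: [-1.2, 0.1, 8.8]
grip_width: 0.118
grip_force: 92.0
```

```bash
python3 st.py
```

```text
12.5333 [540.89  15.7   86.82] -29.45 [ 6.e-04  3.e-04 -1.e+00] 0.11754729078765064 92.01257586479187 [-1.22  0.13  8.8 ] [ 0.214  0.109 -0.113]
```

Request:
drive_tool:
  commands: "-0.001 0 -0.002 0 0 0.06 0;-0.001 0 -0.001 0 0 0.06 0;-0.001 0 -0.001 0 0 0.06 0;-0.001 0 -0.001 0 0 0.06 0"

```text
time_s: 12.87
eef_pos: [540.7, 15.8, 86.5]
ee_rot: [0.0, 0.812, 0.583, 0.001]
force: [-0.8, 0.4, 11.2]
grip_width: 0.121
grip_force: 92.3
```

```bash
python3 st.py
```

```text
12.8667 [540.66  15.76  86.51] -18.65 [ 1.1e-03  4.0e-04 -1.0e+00] 0.12093121867290102 92.33261704444885 [-0.79  0.38 11.23] [ 0.244  0.117 -0.268]
```

Push is ~12.5 N now; ease very slightly and finish the turn.

Request:
drive_tool:
  commands: "-0.001 0 0 0 0 0.06 0;0 0 0 0 0 0.06 0;-0.001 0 0 0 0 0.06 0;0 0 0 0 0 0.06 0"

```text
time_s: 13.2
eef_pos: [540.5, 15.8, 86.5]
ee_rot: [0.0, 0.754, 0.657, 0.001]
force: [-1.0, 0.4, 9.7]
grip_width: 0.124
grip_force: 92.2
```

```bash
python3 st.py
```

```text
13.2 [540.45  15.8   86.45] -7.86 [ 1.1e-03  5.0e-04 -1.0e+00] 0.12407812529962521 92.17786073684692 [-1.    0.39  9.69] [ 0.327  0.086 -0.177]
```

Request:
drive_tool:
  commands: "-0.001 0 -0.001 0 0 0.064 0;0 0 -0.001 0 0 0.064 0;-0.001 0 0 0 0 0.064 0;0 0 -0.001 0 0 0.063 0;0 0 0 0 0 0.063 0;0 0 0 0 0 0 0"

```text
time_s: 13.7
eef_pos: [540.2, 15.8, 86.2]
ee_rot: [0.0, 0.666, 0.746, 0.0]
force: [-0.2, 1.2, 10.5]
grip_width: 0.122
grip_force: 92.4
```

```bash
python3 st.py
```

```text
13.7 [540.2   15.78  86.23] 6.5 [ 1.e-03  4.e-04 -1.e+00] 0.12236505935899424 92.35169291496277 [-0.16  1.18 10.54] [0.338 0.204 0.166]
```

Request:
drive_tool:
  commands: "0 0 0.003 0 0 0 0;0 0 0.003 0 0 0 0;0 0 0.003 0 0 0 0;0 0 0.003 0 0 0 0;0 0 0 0 0 0 0"

```text
time_s: 14.12
eef_pos: [540.1, 15.8, 86.8]
ee_rot: [0.0, 0.667, 0.745, 0.0]
force: [0.7, 2.4, 4.6]
grip_width: 0.12
grip_force: 91.4
```

```bash
python3 st.py
```

```text
14.1167 [540.12  15.81  86.77] 6.37 [ 7.e-04  3.e-04 -1.e+00] 0.11994264660535986 91.38631224632263 [0.73 2.39 4.62] [ 0.336 -0.28   0.184]
```

Request:
drive_tool:
  commands: "0.001 0.002 0.004 0 0 0 0;0 0.001 0.004 0 0 0 0;0 0 0.002 0 0 0 0;0 0 0 0 0 0 0"

```text
time_s: 14.45
eef_pos: [540.0, 15.8, 87.3]
ee_rot: [-0.0, 0.667, 0.745, 0.0]
force: [3.4, 1.5, -1.2]
grip_width: 0.122
grip_force: 90.5
```

```bash
python3 st.py
```

```text
14.45 [540.05  15.85  87.28] 6.35 [-0.e+00  1.e-04 -1.e+00] 0.12180971856213905 90.47300219535828 [ 3.45  1.5  -1.21] [ 0.192 -0.71   0.214]
```

Request:
drive_tool:
  commands: "0.003 0.001 0 0 0 0 0;0 0 0 0 0 0 0;0 0 0 0 0 0 5;0 0 0 0 0 0 10;0 0 0 0 0 0 20;0 0 0 0 0 0 30;0 0 0 0 0 0 40;0 0 0 0 0 0 40;0 0 0 0 0 0 40;0 0 0.1 0 0 0 40;0 0 0.2 0 0 0 40;0 0 0.3 0 0 0 40;0 0 0.3 0 0 0 40;-0.3 0 0.1 0 0 0 40;-0.3 -0.2 0 0 0 0 40;-0.3 -0.3 0 0 0 0 40;-0.2 -0.3 0 0 0 0 40;0 -0.3 0 0 0 0 40;0 -0.3 0 0 0 0 40;0 0 0 0 0 0 40"
  force: 20

```text
time_s: 16.12
eef_pos: [430.9, -127.5, 188.7]
ee_rot: [0.001, 0.668, 0.744, -0.0]
force: [-0.3, 1.2, 0.1]
grip_width: 0.399
grip_force: 0.0
```

```bash
python3 st.py
python3 - <<'E'
from h import *
p=capture("top");q=capture("scene"); w=33
G=[k["pixels"][c[1]-w:c[1]+w,c[0]-w:c[0]+w] for k,c in((q,(293,198)),(p,(258,200)))]
cv2.imwrite("pics/f.png",np.hstack([cv2.resize(k,(400,400),interpolation=cv2.INTER_CUBIC) for k in G]))
f=lambda k,c:((k-np.array(c)+w+.5)*6.0606-.5).round()
# plug seated 33 deep: bar top at 57-33+74
for z in(95,98,101): print(z,f(proj(q,[540.4,15.5,z]),(293,198)))
E
```

```text
16.1167 [ 430.85 -127.54  188.68] 6.13 [ 0.0017 -0.0021 -1.    ] 0.39932205257551207 0.0 [-0.29  1.19  0.1 ] [-0.007  0.012 -0.013]
95 [207. 161.]
98 [207. 155.]
101 [207. 149.]
```

View pics/f.png

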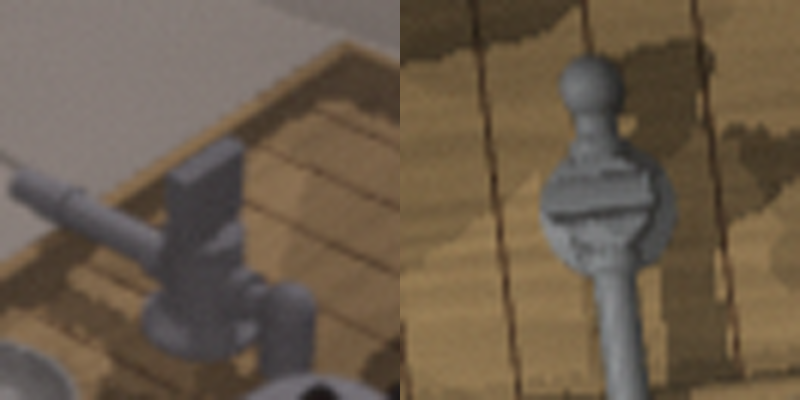

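The crops show the plug seated upright. In the scene view its bar top is at about (207,157), matching the predicted height, and in the top view the bar lies square across the pipe at about (600,190). I'm handing it in.

```bash
python3 -c "
from rig import *
print(finish_job())"
```

```text
the job is handed in; nothing more can be done
None
```

The plug is wedged upright in the cock with its bar square across the pipe, turned a quarter turn under about 8 to 12.5 N by my readings. The gripper has let go, the other things on the sill were left alone, and the job was handed in at about 16 s.

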